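Loosen a hold-down's knurled collar and swing its strap off the die block

ROBOT

A 7-joint arm with a two-finger parallel gripper is mounted at the origin on a cart in front of the work surface, level with it; the furniture and walls round the work are solid. World frame = base frame: x ahead of the robot, y to its left, z up, the work surface at z = 0. Lengths are in mm, angles in rad, forces in N, time in s.
With the tool pointing down it reaches from about 400 to 900 mm from the base axis. Payload 5.5 kg.
Tool frame: the origin (TCP) lies midway between the tips of the shut fingers; the grasp point (between the pads) lies 19 mm behind it; z points along the fingers, y is the line along which they close (so a half turn about z gives the same grasp; the last joint's range is limited). The gripper opens to 92 mm and grips with 3 to 60 N. Pads are 19 mm wide; open, the fingers measure 130 mm over their backs; the gripper's body (75 mm by 190 mm) begins 47 mm behind the grasp point.
Start: joints at [1.414, 0.501, -0.427, 1.55, 0.221, 1.138, -0.21], TCP at [264.958, -593.546, 226.729] pointing down, gripper open.
Joint ranges: [-2.88, 2.88], [-0.31, 2.03], [-1.54, 1.56], [0.2, 2.42], [-1.41, 4.55], [0.19, 2.02], [-2.57, 2.57]. Speed limits (rad/s): [2.57, 2.57, 3.14, 3.14, 3.14, 3.14, 3.14].

INTERFACE

Orientations are given as a unit quaternion [w, x, y, z].
In Python, from bench import ctrl gives the robot as it stands. The module is installed in compiled form; this text tells all that it offers.
- The arm moves only by the shell command python3 -m handwheel 'ROWS'. ROWS is JSON, a list of rows, each an object with "travel": the shift along the tool's x, y, z in units of 30 mm (1.0 is 30 mm), a list of three; "yaw": the turn about the tool's z in units of 6 degrees (1.0 is 6 degrees); "hand": the finger opening in mm, from 0 to 91.8. In form: [{"travel": [dx, dy, dz], "yaw": yaw, "hand": hand}, ...]. A call has 1 to 10 rows; each row is the pose to reach, as a shift and turn from the pose commanded when the call began, along the tool's axes at that moment; what a row does not reach only later rows make up. A row lasts 1/10 s, in which the tool goes at most 50 mm and 8.59 degrees, less where a joint would pass 70% of its speed; a pose out of reach is approached as far as the arm can. A call with a gripper value outside its range is refused whole. The fingers move at their own pace and stop on an object; the grip force is fixed at half the most. Time passes only in rows, so rows that repeat a pose let the fingers close. It gives the time, the measured TCP pose, the force, the opening and the grip force at its end, in the units of the state.
- ctrl.get_state(): the state, without advancing time (a new reading comes with each control period).
- ctrl.camera(name): name is "scene" or "side" or "wrist"; returns (picture, depth): 420x560x3 uint8, red, green, blue; 420x560 float32, mm along the optical axis (not along the pixel's ray), 0 where there is no reading.
- ctrl.camera_params(name): a dict with "fov_y" (degrees; the focal length in pixels is half the picture's height over the tangent of half this angle, whatever the lens; pixels are square), "cx", "cy" (the principal point, pixels), "extrinsics" (4x4, takes a point from world to camera coordinates). Camera axes: x right, y up, looking along -z (the intrinsics and any distortion apply to the point x, -y, -z); pixel columns grow to the right and rows downward; lengths in mm; the calibration is good to about 2 mm. A picture is of the moment at which its call begins: read the wrist's pose just before it. camera_params takes no time and is no camera call; for the wrist camera it gives the pose at the moment of the call.
- ctrl.hand_in(): hands the job in; it is judged then, once.
Trained networks look in the newest picture that a camera, given by its name, has taken for a name from the list of things; names that differ only in an ending like _2 or _b are one class to them, and where a whole thing is asked for, a point or a joint stands for the part that bears it (a point fixed in the world has none). Each returns a list of dicts, best first, with "conf" (0 to 1); they miss things now and then, are a little off and sometimes report something else, mostly with a low value. They report only what shows in the picture. A call takes as long as a camera call.
- ctrl.look_for(thing, camera): "position" ([x, y, z] in mm, in world coordinates, good to about 4 mm: the middle of the surface that is visible of it).
- ctrl.landmark_of(thing, camera): "position" ([x, y, z] in mm, in world coordinates, good to about 4 mm: a listed point, or the origin of a listed thing).
The state is a dict: "t": time; "joint_positions": joint angles; "qvel": joint speeds; "effort": joint torques, N m; "position": TCP position; "tool_rot": TCP orientation; "wrist_force": force on the tool from outside, world axes, zero at the start; "ft_torque": the same for the moment, N m; "grip_width": opening from 0.0 (shut) to 1.0 (fully open); "grip_force": force on a finger pad.
Only numpy, scipy, OpenCV 4.12 (cv2) and the standard library are available. Lean on these libraries where they do the work, as an engineer would, in place of code of your own. Each camera call takes 0.05 s, during which the arm holds its last target. There are 200 camera calls.

TASK

On the hold-down fixture, loosen the knurled collar by rolling a fingertip across its bare front rim, anticlockwise seen from above, until the black pip on its top has come round to the fixed pointer for the second time. With the pip left at the pointer, push the stud at the strap's end away from you with a fingertip until the strap has swung at least 50 degrees, wholly clear of the die block. Grip and lift nothing, and leave the block and everything else where it stands.

Things in the scene. Friction and masses are not known exactly. Their poses are not given: they have to be found in the camera images.
- fixture: fixed dark steel base plate, 150 x 210 x 10 mm, with an upright spindle; origin on the bench top under the spindle's axis, z up. The plate spans x -75 to 75, y -60 to 150 mm. The collar's bare front faces the fixture's -x (towards the robot, within 20 degrees), the strap points to its +y
- collar_centre (a point): on the axis at mid-height of the collar's rim. The collar is a disc 59 mm across its 24 ribs (2 mm proud), rim 16 mm high, 58 to 74 mm above the bench when tight, climbing 2 mm a turn; hub and spindle stand up to 6 mm above it. In front, fingers may reach down to 57 mm above the bench. About 1 N along the rim turns it; it stays where left
- collar (a joint): turn of the collar, rad, growing anticlockwise seen from above (loosening): the front of the rim then moves towards the fixture's -y. At 0 it is tight, pip at the pointer; it starts between 0.5 and 2.6, so the pip arrives first at 6.28 and the second time at 12.57. It can be turned back; end stop at 25
- pip (a point): top of the black pip on the collar's upper face, 9 mm across, 20.5 mm from the axis
- pointer (a point): tip of the fixed dark pointer over the collar's rim at the back (fixture +x), 26.5 mm from the axis. It stands on a guard wall round the back of the collar: outer radius 38 mm, 57 to 75 mm above the bench, reaching 100 degrees to either side of +x on a pillar at +x; the front 160 degrees of the rim are bare
- strap (a joint): swing of the strap about the spindle, rad: 0 over the block along the fixture's +y, growing towards its +x (away from the robot, clockwise seen from above) to a stop at 1.3; wholly clear of the block from about 0.85. About 0.6 N at the stud moves it; it stays where left
- stud (a point): on the axis of the upright round stud, 12 mm thick, at the strap's end, 110 mm from the spindle; 73 mm above the bench when tight (all strap heights climb 2 mm a turn). The stud's bare part reaches 20 mm below and 8 mm above this point, then a 16 mm black cap, 5 mm high. The steel strap is 18 mm wide, 45 to 53 mm above the bench, with a rubber foot on the block
- block: loose plaster die block, 51 x 56 x 27 mm, standing on the plate under the strap, 70 mm from the spindle; origin under its centre. Its top is 37 mm above the bench. Must stay where it is
- pin_jar: a screw jar of dowel pins, 57 x 58 x 60 mm, origin under its centre; leave it alone
- bur_block: a drilled block with rotary burs, 34 x 85 x 41 mm, origin under its centre; leave it alone
- wax_tin: an open round tin of wax, 69 mm across, 25 mm high, origin under its centre; leave it alone
- study_model: a light blue plaster dental model, 84 x 75 x 39 mm, origin under its centre; leave it alone
- steel_tin: a round tin with a perforated lid, 70 mm across, 22 mm high, origin under its centre; leave it alone
- die: a small waxed tooth die, 13 x 15 x 23 mm, standing on the fixture's front left corner, origin under its centre; leave it alone

How it is judged (in metres and radians):
On the way, in this order (a step that is already met when the one before it is completed fails the run):
1. the collar loosened until the pip stands at the pointer the second time, the strap still over the block (value of joint collar between 12.166 and 12.966 rad and value of joint strap below 0.1 rad), for 0.2 s.
2. the strap swung clear of the block (value of joint strap above 0.8 rad), for 0.2 s.
At the end, for the whole second after the job is handed in: the collar stands within 0.4 rad (23 degrees) of the pip's second arrival at the pointer (12.57 rad), the strap is swung at least 0.8 rad (clear of the block), and the block is at rest within 10 mm of where it stood (value of joint collar between 12.166 and 12.966 rad and value of joint strap above 0.8 rad and distance of block from where it was at the start of the episode below 0.01 m and linear speed of block below 0.01 m/s); the robot touches nothing.
It fails at once if the strap swung before the collar was loosened (value of joint strap above 0.15 rad and value of joint collar below 12.066 rad).
It fails at once if the block shoved or lifted (distance of block from where it was at the start of the episode above 0.012 m or z of block in the frame of fixture above 0.015 m or angle between block's own z axis and vertical above 0.2 rad).
It fails at once if another thing lifted or displaced (distance of any of pin_jar, bur_block, wax_tin, study_model, steel_tin, die from where it was at the start of the episode above 0.02 m).
It also fails if it takes over 72 s, if anything falls off the work surface, if the arm or the gripper's body presses on something with over 40 N, if the wrist force passes 120 N, or if a joint passes its speed limit or range.

## Working session

There is one attempt and no reset: what is moved stays moved. The work goes in short steps, Python scripts to look and compute and a shell command to move; the robot and the scene stay as the last step left them, time stands still between calls to the robot, and variables do not carry over. Pictures are saved under pics/ and viewed, at most 10 in all, crops included, and the job is handed in when it is done.

```bash
mkdir -p pics; cat > h.py <<'E'
import numpy as np, cv2
from bench import ctrl
from scipy.spatial.transform import Rotation as R
def rot(s):
    q=s["tool_rot"]; return R.from_quat([q[1],q[2],q[3],q[0]]).as_matrix()
E
python3 - <<'E'
from h import *
s=ctrl.get_state(); print(s["t"],s["position"],rot(s).round(3).tolist())
for c in ["scene","side"]:
    p,d=ctrl.camera(c); cv2.imwrite(f"pics/{c}0.png",p[:,:,::-1])
    for t in ["fixture","collar_centre","pip","pointer","stud","block","die","pin_jar","bur_block","wax_tin","study_model","steel_tin"]:
        r=ctrl.landmark_of(t,c); print(c,t,[(np.round(x["position"],1).tolist(),round(x["conf"],2)) for x in r[:2]])
E
```

```text
0.0 [ 264.6060705  -592.93190304  225.66243813] [[0.913, 0.408, -0.001], [0.408, -0.913, 0.002], [0.0, -0.002, -1.0]]
scene fixture [([523.9, -18.5, -2.3], 0.64)]
scene collar_centre [([531.6, -17.0, 66.4], 0.52), ([481.3, -377.0, 0.2], 0.33)]
scene pip [([549.0, -7.0, 74.5], 0.56)]
scene pointer [([558.3, -16.7, 78.3], 0.93)]
scene stud [([540.6, 95.0, 72.8], 0.72), ([559.2, -17.4, 77.2], 0.18)]
scene block [([537.1, 50.3, 13.0], 0.87)]
scene die [([487.3, 103.3, 8.5], 0.47)]
scene pin_jar [([472.4, -272.5, -2.5], 0.6)]
scene bur_block [([629.5, -296.3, 0.2], 0.69)]
scene wax_tin [([478.1, 367.1, 1.2], 0.58), ([608.2, 398.4, 0.3], 0.28)]
scene study_model [([607.5, 393.3, 2.6], 0.94), ([537.9, 54.8, 10.7], 0.33)]
scene steel_tin [([481.7, -370.0, 1.6], 0.82), ([526.5, -15.4, -5.2], 0.58)]
side fixture [([528.7, -18.2, -0.4], 0.78)]
side collar_centre []
side pip [([606.0, 398.7, 0.8], 0.64), ([549.1, -5.7, 72.5], 0.63)]
side pointer [([554.2, -19.9, 78.5], 0.75)]
side stud [([537.6, 96.2, 75.3], 0.63), ([473.1, -275.0, -2.1], 0.19)]
side block [([481.2, -373.8, -1.2], 0.27)]
side die []
side pin_jar [([474.5, -273.2, 0.7], 0.65)]
side bur_block [([630.8, -296.3, -0.3], 0.82)]
side wax_tin [([475.2, 363.1, -1.2], 0.46)]
side study_model [([605.0, 397.4, 0.4], 0.61)]
side steel_tin [([480.5, -375.4, -1.8], 0.85), ([552.9, -18.8, 75.4], 0.42)]
```

View scene.

View pics/scene0.png

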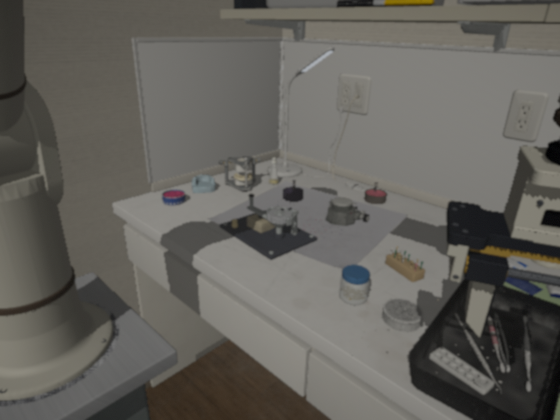

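View pics/side0.png

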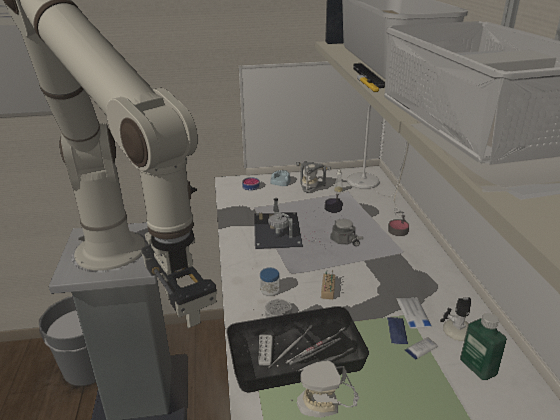

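The scene view shows the fixture near pixel (270,225), with the collar in the middle and the strap and stud pointing left. The side view shows the same at (278,225), with nothing tall beside it. Estimates: axis at about (530,-17), fixture yaw about -5°. I'll move near it.

```bash
python3 -m handwheel '[{"travel":[1.2,-1.3,0.1],"yaw":0.5,"hand":0},{"travel":[2.4,-2.6,0.2],"yaw":1,"hand":0},{"travel":[3.6,-3.9,0.3],"yaw":1.5,"hand":0},{"travel":[4.8,-5.2,0.4],"yaw":2,"hand":0},{"travel":[6,-6.5,0.5],"yaw":2.5,"hand":0},{"travel":[7.2,-7.8,0.6],"yaw":3,"hand":0},{"travel":[8.4,-9.1,0.7],"yaw":3.5,"hand":0},{"travel":[9.6,-10.4,0.8],"yaw":4,"hand":0},{"travel":[10.8,-11.7,0.9],"yaw":4.5,"hand":0},{"travel":[12,-13,1],"yaw":4.9,"hand":0}]'
python3 - <<'E'
from h import *
s=ctrl.get_state(); print(s["t"],s["position"],rot(s).round(3).tolist(),s["wrist_force"],s["joint_positions"])
p,d=ctrl.camera("wrist"); cv2.imwrite("pics/w1.png",p[:,:,::-1])
for t in ["fixture","collar_centre","pip","pointer","stud","block","die"]:
    r=ctrl.landmark_of(t,"wrist"); print(t,[(np.round(x["position"],1).tolist(),round(x["conf"],2)) for x in r[:2]])
E
```

```text
t: 2.3
position: [425.1, -118.9, 198.9]
tool_rot: [0.0, 0.999, -0.048, 0.001]
wrist_force: [0.8, -1.0, 0.5]
grip_width: 0.177
grip_force: 0.0
2.3 [ 425.10155636 -118.85788812  198.89918416] [[0.995, -0.096, 0.001], [-0.096, -0.995, -0.001], [0.001, 0.001, -1.0]] [ 0.83429498 -1.01891299  0.51324861] [ 0.80404934  0.17444198 -0.64543091  2.07387872  0.13159993  0.9307253
 -1.57927928]
fixture [([528.8, -13.3, 0.2], 0.79), ([482.9, -376.9, 2.4], 0.19)]
collar_centre [([531.0, -14.6, 62.7], 0.95)]
pip [([546.7, -2.9, 77.5], 0.82)]
pointer [([554.9, -20.4, 80.9], 0.89)]
stud [([541.8, 90.6, 74.6], 0.56)]
block [([539.0, 55.2, 8.3], 0.73)]
die [([489.8, 105.6, 9.9], 0.73)]
```

View pics/w1.png

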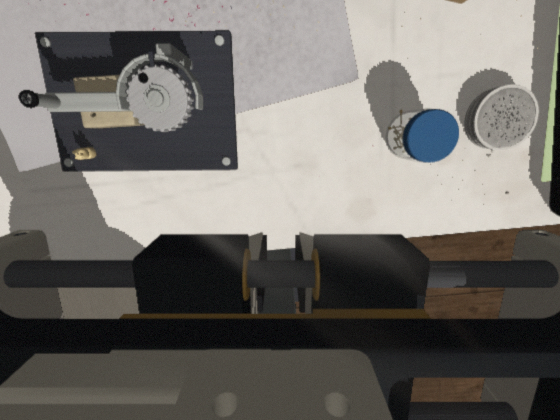

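The wrist view shows the hub at (155,97), the pip at (143,78), the pointer block at (170,50) and the stud cap at (28,99). The plate edges run parallel to the image, so the tool's yaw matches the fixture's. I'll refine the axis by back-projection.

```bash
cat >> h.py <<'E'
def bp(P,u,v,z=None,depth=None,shape=(420,560)):
    f=shape[0]/2/np.tan(np.radians(P["fov_y"])/2); E=np.array(P["extrinsics"]); Rt=E[:3,:3]; c=-Rt.T@E[:3,3]
    r=Rt.T@np.array([(u-P["cx"])/f,-(v-P["cy"])/f,-1.])
    return c+r*((z-c[2])/r[2] if depth is None else depth)
E
python3 - <<'E'
from h import *
P=ctrl.camera_params("wrist"); p,d=ctrl.camera("wrist")
print({k:v for k,v in P.items() if k!="extrinsics"})
for n,u,v,z in [("hub",155,97,79),("pip",143,78,76),("stud",28,99,86),("c1",40,32,10),("c2",231,31,10),("c3",237,170,10),("c4",63,169,10)]:
    print(n,bp(P,u,v,z).round(1), bp(P,u,v,depth=d[v,u]).round(1))
V,U=np.mgrid[40:140,100:210]
W=np.array([bp(P,u,v,depth=d[v,u]) for v,u in zip(V.ravel(),U.ravel())])
m=(W[:,2]>69); print(m.sum())
h=W[W[:,2]>77]; print(h[:,2].max(), h.mean(0))
# front rim: min over collar-height points, circle fit on outer hull front half
q=W[m&(W[:,0]<525)&(W[:,2]<78)]
from scipy.optimize import least_squares
ang=np.round(np.degrees(np.arctan2(q[:,1]+16,q[:,0]-530))/8); 
e=np.array([q[ang==a][np.argmax(np.hypot(q[ang==a,0]-530,q[ang==a,1]+16))] for a in np.unique(ang)])
fit=least_squares(lambda c:np.hypot(e[:,0]-c[0],e[:,1]-c[1])-29,[530,-16],loss="soft_l1"); print(fit.x,fit.fun.round(1),len(e))
E
```

```text
{'fov_y': 71.64084662339802, 'cx': 280.66505666561847, 'cy': 205.21551429462912}
hub [530.5 -19.4  79. ] [530.5 -19.5  79.2]
pip [547.7 -10.9  76. ] [547.8 -10.7  75.6]
stud [538.7  88.9  86. ] [538.7  88.8  86.1]
c1 [615.8 116.   10. ] [615.9 116.1   9.9]
c2 [597.1 -86.2  10. ] [ 6.002e+02 -8.490e+01 -2.000e-01]
c3 [449.7 -72.5  10. ] [ 4.485e+02 -7.090e+01  3.000e-01]
c4 [471.  133.7  10. ] [470.9 134.9   8.4]
4314
356.31186709063763 [533.02111904 -30.93565579 114.32069919]
[531.02612084 -16.59031443] [-0.4  0.2 -0.7  0.1 -0.6 -0.  -0.3 -0.3  7.   7.9  7.8  0.6  0.8  0.7
  1.3 -0.5  1.3 -1.6  1.  -1.4 -0. ] 21
```

```bash
python3 -m handwheel '[{"travel":[0.4,-1.2,0],"yaw":0,"hand":0},{"travel":[0.8,-2.4,0.4],"yaw":0,"hand":0},{"travel":[1.2,-3.6,1],"yaw":0,"hand":0},{"travel":[1.4,-4.7,1.8],"yaw":0,"hand":0},{"travel":[1.4,-4.7,2.8],"yaw":0,"hand":0},{"travel":[1.4,-4.7,3.7],"yaw":0,"hand":0},{"travel":[1.4,-4.7,4.3],"yaw":0,"hand":0},{"travel":[1.4,-4.7,4.55],"yaw":0,"hand":0},{"travel":[1.4,-4.7,4.55],"yaw":0,"hand":0},{"travel":[1.4,-4.7,4.55],"yaw":0,"hand":0}]'
python3 - <<'E'
from h import *
P=ctrl.camera_params("wrist");p,d=ctrl.camera("wrist"); cv2.imwrite("pics/w2.png",p[:,:,::-1])
s=ctrl.get_state(); print(s["t"],s["position"].round(1),rot(s).round(3).tolist(),s["wrist_force"].round(1))
for t in ["collar_centre","pip","pointer"]:
    r=ctrl.landmark_of(t,"wrist"); print(t,[(np.round(x["position"],1).tolist(),round(x["conf"],2)) for x in r[:2]])
E
```

```text
t: 3.75
position: [480.3, 15.5, 62.7]
tool_rot: [0.0, 0.999, -0.047, 0.001]
wrist_force: [0.7, -1.1, 0.3]
grip_width: 0.007
grip_force: 0.0
3.8 [480.6  15.5  63. ] [[0.996, -0.094, 0.002], [-0.094, -0.996, -0.0], [0.002, -0.0, -1.0]] [ 0.3  0.  -0.4]
collar_centre [([532.8, -16.1, 64.1], 0.66)]
pip [([547.4, -6.0, 79.5], 0.92)]
pointer [([555.5, -21.3, 84.1], 0.96)]
```

View pics/w2.png

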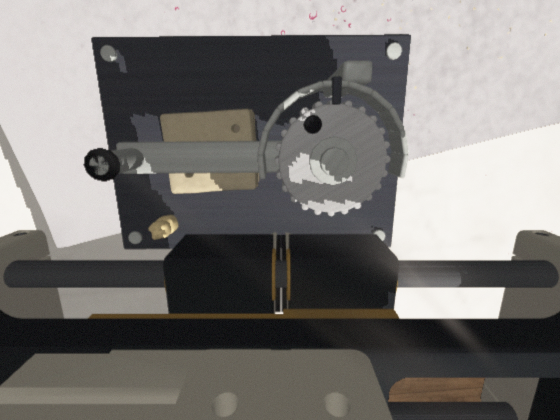

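The wrist camera now shows the collar close up: hub (333,160), pip (313,124), pointer (337,90). That puts the pip at about 0.56 rad. First stroke, with the force read at mid-stroke.

```bash
python3 -m handwheel '[{"travel":[0.3,0,0],"yaw":0,"hand":0},{"travel":[0.5,0,0],"yaw":0,"hand":0},{"travel":[0.5,0.3,0],"yaw":0,"hand":0},{"travel":[0.5,0.6,0],"yaw":0,"hand":0},{"travel":[0.5,0.9,0],"yaw":0,"hand":0},{"travel":[0.5,1.1,0],"yaw":0,"hand":0}]'
cat > m.py <<'E'
from h import *
p,d=ctrl.camera("wrist"); s=ctrl.get_state(); Rm=rot(s)
A=np.array([530.5,-17.,0]); X=np.array([.9955,-.095,0]); Y=np.array([.095,.9955,0])
r=s["position"]-A; print("t",round(s["t"],2),"fx,fy,z",(r@X).round(1),(r@Y).round(1),round(r[2],1),"Fxy",(s["wrist_force"]@X).round(1),(s["wrist_force"]@Y).round(1),"Fz",s["wrist_force"][2].round(1))
L={}
for t in ["pip","pointer","stud"]:
    q=ctrl.landmark_of(t,"wrist"); q=[x for x in q if x["conf"]>.25][:1]
    if q: L[t]=np.array(q[0]["position"]); v=L[t]-A-[0,1,0]; print(t,L[t].round(0),"ang",round(float(np.arctan2(v@Y,v@X)),2),"rad",round(float(np.hypot(v@X,v@Y)),1),round(q[0]["conf"],2))
import sys
if len(sys.argv)>1: cv2.imwrite(f"pics/{sys.argv[1]}.png",p[:,:,::-1])
E
python3 m.py
```

```text
t: 4.55
position: [490.2, -19.6, 61.6]
tool_rot: [0.0, 0.999, -0.047, -0.001]
wrist_force: [-4.3, 0.8, 2.2]
grip_width: 0.001
grip_force: 1.9
t 4.6 fx,fy,z -39.7 -7.5 61.6 Fxy -5.0 -0.5 Fz 1.7
pip [530.   6.  78.] ang 1.7 rad 21.5 0.96
pointer [554. -21.  81.] ang -0.11 rad 24.4 0.76
stud [538.  89.  73.] ang 1.59 rad 105.0 0.68
```

Rolling works: about 1.2 rad for 35 mm, at 5 N. Now a full cycle that ends at the same pose.

```bash
python3 -m handwheel '[{"travel":[0,0.4,0],"yaw":0,"hand":0},{"travel":[0,0.75,0],"yaw":0,"hand":0},{"travel":[-0.4,0.75,0],"yaw":0,"hand":0},{"travel":[-0.4,-0.2,0],"yaw":0,"hand":0},{"travel":[-0.4,-1.1,0],"yaw":0,"hand":0},{"travel":[0,-1.1,0],"yaw":0,"hand":0},{"travel":[0,-0.85,0],"yaw":0,"hand":0},{"travel":[0,-0.6,0],"yaw":0,"hand":0},{"travel":[0,-0.3,0],"yaw":0,"hand":0},{"travel":[0,0,0],"yaw":0,"hand":0}]'
python3 m.py
```

```text
t: 5.75
position: [490.1, -20.4, 61.7]
tool_rot: [0.0, 0.999, -0.048, -0.001]
wrist_force: [-2.4, 0.8, 1.5]
grip_width: 0.008
grip_force: 1.3
t 5.8 fx,fy,z -39.8 -9.1 61.5 Fxy -4.5 -0.3 Fz 2.0
pip [511. -16.  76.] ang -3.06 rad 19.7 0.81
pointer [555. -22.  78.] ang -0.16 rad 24.9 0.81
stud [540.  91.  74.] ang 1.58 rad 107.3 0.93
```

```bash
python3 -m handwheel '[{"travel":[0,0.4,0],"yaw":0,"hand":0},{"travel":[0,0.75,0],"yaw":0,"hand":0},{"travel":[-0.4,0.75,0],"yaw":0,"hand":0},{"travel":[-0.4,-0.2,0],"yaw":0,"hand":0},{"travel":[-0.4,-1.1,0],"yaw":0,"hand":0},{"travel":[0,-1.1,0],"yaw":0,"hand":0},{"travel":[0,-0.85,0],"yaw":0,"hand":0},{"travel":[0,-0.6,0],"yaw":0,"hand":0},{"travel":[0,-0.3,0],"yaw":0,"hand":0},{"travel":[0,0,0],"yaw":0,"hand":0}]' | grep force
python3 m.py
python3 -m handwheel '[{"travel":[0,0.4,0],"yaw":0,"hand":0},{"travel":[0,0.75,0],"yaw":0,"hand":0},{"travel":[-0.4,0.75,0],"yaw":0,"hand":0},{"travel":[-0.4,-0.2,0],"yaw":0,"hand":0},{"travel":[-0.4,-1.1,0],"yaw":0,"hand":0},{"travel":[0,-1.1,0],"yaw":0,"hand":0},{"travel":[0,-0.85,0],"yaw":0,"hand":0},{"travel":[0,-0.6,0],"yaw":0,"hand":0},{"travel":[0,-0.3,0],"yaw":0,"hand":0},{"travel":[0,0,0],"yaw":0,"hand":0}]' | grep force
python3 m.py
```

```text
wrist_force: [-2.1, 1.6, 1.9]
grip_force: 1.7
t 7.0 fx,fy,z -39.9 -9.1 61.5 Fxy -4.2 -1.2 Fz 1.9
pip [531. -37.  77.] ang -1.44 rad 20.9 0.76
pointer [556. -22.  80.] ang -0.15 rad 26.3 0.86
stud [540.  90.  77.] ang 1.57 rad 106.2 0.64
wrist_force: [-4.3, 2.3, 2.3]
grip_force: 1.9
t 8.2 fx,fy,z -40.0 -9.1 61.5 Fxy -4.4 -0.9 Fz 2.3
pip [551. -12.  79.] ang 0.27 rad 20.5 0.74
pointer [557. -23.  83.] ang -0.15 rad 27.6 0.57
stud [487. 102.  10.] ang 2.02 rad 125.3 0.73
```

```bash
python3 -m handwheel '[{"travel":[0,0.4,0],"yaw":0,"hand":0},{"travel":[0,0.75,0],"yaw":0,"hand":0},{"travel":[-0.4,0.75,0],"yaw":0,"hand":0},{"travel":[-0.4,-0.2,0],"yaw":0,"hand":0},{"travel":[-0.4,-1.1,0],"yaw":0,"hand":0},{"travel":[0,-1.1,0],"yaw":0,"hand":0},{"travel":[0,-0.85,0],"yaw":0,"hand":0},{"travel":[0,-0.6,0],"yaw":0,"hand":0},{"travel":[0,-0.3,0],"yaw":0,"hand":0},{"travel":[0,0,0],"yaw":0,"hand":0}]' | grep force
python3 m.py
python3 -m handwheel '[{"travel":[0,0.4,0],"yaw":0,"hand":0},{"travel":[0,0.75,0],"yaw":0,"hand":0},{"travel":[-0.4,0.75,0],"yaw":0,"hand":0},{"travel":[-0.4,-0.2,0],"yaw":0,"hand":0},{"travel":[-0.4,-1.1,0],"yaw":0,"hand":0},{"travel":[0,-1.1,0],"yaw":0,"hand":0},{"travel":[0,-0.85,0],"yaw":0,"hand":0},{"travel":[0,-0.6,0],"yaw":0,"hand":0},{"travel":[0,-0.3,0],"yaw":0,"hand":0},{"travel":[0,0,0],"yaw":0,"hand":0}]' | grep force
python3 m.py
python3 -m handwheel '[{"travel":[0,0.4,0],"yaw":0,"hand":0},{"travel":[0,0.75,0],"yaw":0,"hand":0},{"travel":[-0.4,0.75,0],"yaw":0,"hand":0},{"travel":[-0.4,-0.2,0],"yaw":0,"hand":0},{"travel":[-0.4,-1.1,0],"yaw":0,"hand":0},{"travel":[0,-1.1,0],"yaw":0,"hand":0},{"travel":[0,-0.85,0],"yaw":0,"hand":0},{"travel":[0,-0.6,0],"yaw":0,"hand":0},{"travel":[0,-0.3,0],"yaw":0,"hand":0},{"travel":[0,0,0],"yaw":0,"hand":0}]' | grep force
python3 m.py w3
```

```text
wrist_force: [-1.3, 0.3, 0.9]
grip_force: 0.8
t 9.4 fx,fy,z -39.8 -9.1 61.5 Fxy -3.3 -1.3 Fz 1.6
pip [529.   7.  78.] ang 1.73 rad 22.6 0.66
pointer [556. -23.  82.] ang -0.17 rad 26.4 0.96
stud [540.  89.  75.] ang 1.58 rad 105.4 0.55
wrist_force: [-4.3, 1.3, 1.4]
grip_force: 2.2
t 10.6 fx,fy,z -40.0 -8.9 61.6 Fxy -4.8 -0.6 Fz 2.8
pip [509. -19.  79.] ang -2.91 rad 21.8 0.65
pointer [556. -24.  80.] ang -0.19 rad 26.9 0.92
stud [538.  90.  78.] ang 1.59 rad 106.4 0.77
wrist_force: [-3.1, 1.5, 1.9]
grip_force: 1.8
t 11.8 fx,fy,z -40.0 -9.1 61.5 Fxy -3.3 -0.9 Fz 2.2
pip [532. -34.  78.] ang -1.39 rad 18.5 0.9
pointer [553. -22.  81.] ang -0.15 rad 23.0 0.86
stud [539.  91.  75.] ang 1.59 rad 106.9 0.66
```

View pics/w3.png

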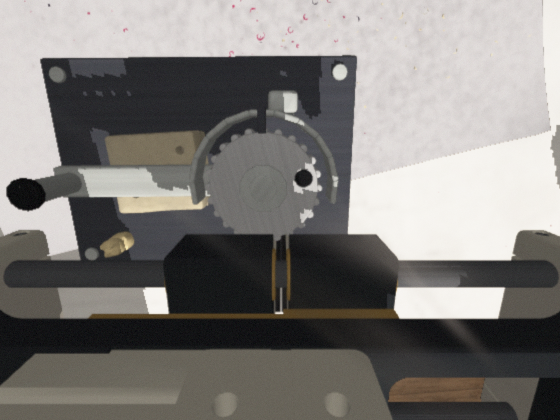

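The pip is at (304,178), the hub at (263,187) and the pointer at (262,118). That leaves about 1.3 rad. I'll roll part of it, then measure.

```bash
python3 -m handwheel '[{"travel":[0,0.3,0],"yaw":0,"hand":0},{"travel":[0,0.6,0],"yaw":0,"hand":0},{"travel":[-0.4,0.6,0],"yaw":0,"hand":0},{"travel":[-0.4,-0.2,0],"yaw":0,"hand":0},{"travel":[-0.4,-0.6,0],"yaw":0,"hand":0},{"travel":[-0.2,-0.6,0],"yaw":0,"hand":0},{"travel":[-0.2,-0.6,0],"yaw":0,"hand":0}]' | grep force
python3 m.py w4
```

```text
wrist_force: [-0.0, -0.5, 0.5]
grip_force: 0.0
t 12.7 fx,fy,z -43.8 12.5 62.2 Fxy 0.2 -0.6 Fz -0.0
pip [543. -31.  79.] ang -0.78 rad 19.5 0.87
pointer [554. -24.  82.] ang -0.24 rad 24.7 0.56
stud [539.  91.  78.] ang 1.59 rad 107.2 0.73
```

View pics/w4.png

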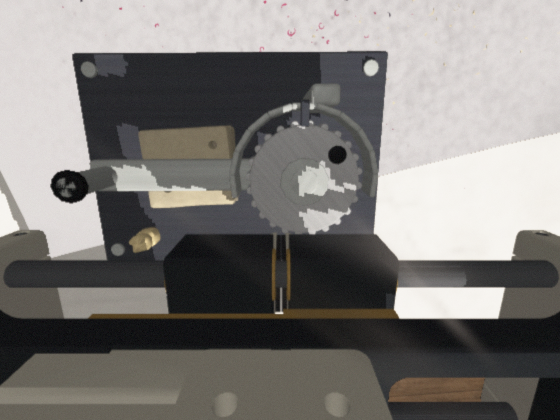

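```bash
python3 - <<'E'
from h import *
P=ctrl.camera_params("wrist"); p,d=ctrl.camera("wrist")
X=np.array([.9955,-.095,0]); Y=np.array([.095,.9955,0])
im=cv2.cvtColor(p,cv2.COLOR_RGB2GRAY)
sub=im[120:240,240:370]; m=((sub<25)*255).astype(np.uint8)
n,_,st,c=cv2.connectedComponentsWithStats(m); 
for i in range(1,n):
    if 60<st[i,4]<700: print(st[i],c[i]+[240,120])
c=bp(P,304,178.5,z=78)
for n,u,v,z in [("pip",338,155,79),("ptr",304,124,82),("L",248,178,78),("R",360,180,78),("T",303,122,78),("B",306,236,78)]:
    w=bp(P,u,v,z); r=w-c; print(n,w.round(1),bp(P,u,v,depth=d[v,u]).round(1),"rad",np.hypot(*r[:2]).round(1),"ang",np.arctan2(r@Y,r@X).round(2))
cv2.imwrite("pics/w5.png",cv2.resize(p[80:245,220:400,::-1],None,fx=4,fy=3.6,interpolation=cv2.INTER_CUBIC)[:600])
E
```

```text
[ 88  23  16  17 205] [335.27804878 151.27804878]
[  6 115  26   5  83] [259.03614458 237.04819277]
pip [540.6 -33.5  79. ] [540.7 -33.4  79.7] rad 19.7 ang -0.95
ptr [556.4 -18.1  82. ] [556.4 -18.4  78. ] rad 25.8 ang 0.03
L [533.6  10.9  78. ] [533.5  10.9  77.5] rad 27.5 ang 1.56
R [527.3 -43.9  78. ] [513.6 -61.5   9.8] rad 27.6 ang -1.6
T [557.4 -18.   78. ] [557.4 -17.9  79.4] rad 26.7 ang 0.04
B [500.5 -15.3  78. ] [522.2 -12.1 133.7] rad 30.2 ang -3.09
```

View pics/w5.png

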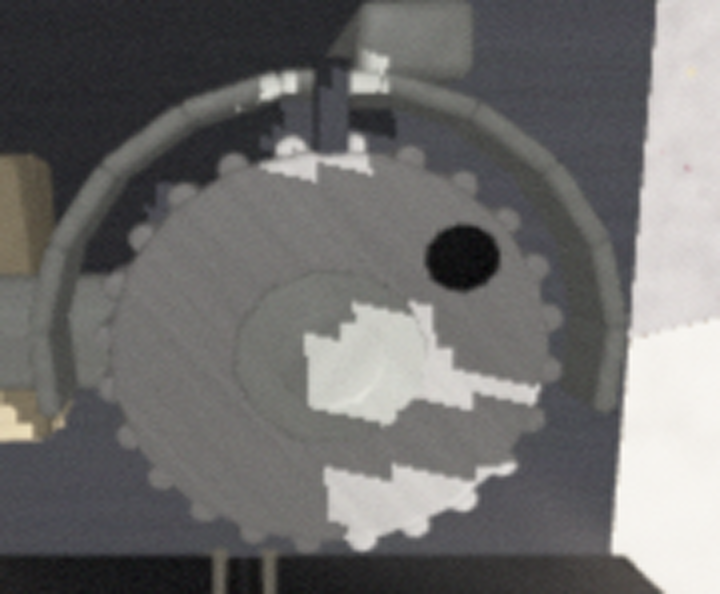

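Close up, the pip is 53° short of the pointer (crop: pip (463,257), disc centre (333,343), pointer column 332). I'll roll about 27 mm more.

```bash
python3 -m handwheel '[{"travel":[0.2,0,0],"yaw":0,"hand":0},{"travel":[0.2,0.25,0],"yaw":0,"hand":0},{"travel":[0.2,0.5,0],"yaw":0,"hand":0},{"travel":[0.2,0.7,0],"yaw":0,"hand":0},{"travel":[0.2,0.9,0],"yaw":0,"hand":0},{"travel":[-0.1,0.9,0],"yaw":0,"hand":0},{"travel":[-0.4,0.9,0],"yaw":0,"hand":0},{"travel":[-0.4,0.5,0],"yaw":0,"hand":0},{"travel":[-0.4,0,0],"yaw":0,"hand":0},{"travel":[-0.4,0,0],"yaw":0,"hand":0}]' | grep force
python3 m.py w6; python3 - <<'E'
import cv2
p=cv2.imread("pics/w6.png"); cv2.imwrite("pics/w6c.png",cv2.resize(p[50:260,20:400],None,fx=2,fy=2,interpolation=cv2.INTER_CUBIC))
E
```

```text
wrist_force: [-0.4, 0.3, 0.1]
grip_force: 0.0
t 13.95 fx,fy,z -56.3 14.8 62.5 Fxy -0.6 -0.2 Fz -0.1
pip [552. -15.  80.] ang 0.12 rad 21.2 0.73
stud [539.  90.  77.] ang 1.59 rad 106.5 0.91
```

View pics/w6c.png

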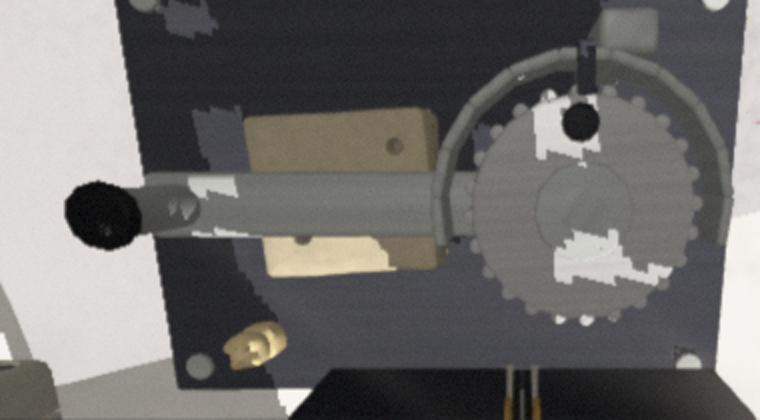

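The pip (581,122) stands in line with the pointer (586,68) and the hub (584,206), and the strap is still over the block. Next I'll move the finger in front of the stud.

```bash
python3 -m handwheel '[{"travel":[0,-0.8,0],"yaw":0,"hand":0},{"travel":[0,-1.6,0],"yaw":0,"hand":0},{"travel":[0.2,-2.4,0],"yaw":0,"hand":0},{"travel":[0.5,-3,0],"yaw":0,"hand":0},{"travel":[0.8,-3.2,0],"yaw":0,"hand":0},{"travel":[0.8,-3.2,0],"yaw":0,"hand":0}]' | grep force
python3 m.py; python3 -c "
from h import *
print(ctrl.get_state()['joint_positions'].round(2), [ (x['position'].round(0) if hasattr(x['position'],'round') else x['position'],round(x['conf'],2)) for x in (ctrl.camera('scene') and ctrl.landmark_of('stud','scene'))[:1]])"
```

```text
wrist_force: [0.2, 0.6, -0.4]
grip_force: 0.0
t 14.75 fx,fy,z -32.4 108.1 61.8 Fxy 0.7 0.1 Fz -0.5
pip [550. -15.  78.] ang 0.17 rad 19.9 0.89
pointer [556. -23.  81.] ang -0.18 rad 26.1 0.94
stud [538.  90.  80.] ang 1.59 rad 106.7 0.72
[ 0.25  0.54 -0.6   2.    0.45  0.73 -2.29] [([537.5, 93.8, 77.9], 0.56)]
```

```bash
python3 -m handwheel '[{"travel":[0.3,0,0],"yaw":0,"hand":0},{"travel":[0.5,0,0],"yaw":0,"hand":0},{"travel":[0.7,0,0],"yaw":0,"hand":0},{"travel":[0.9,0,0],"yaw":0,"hand":0},{"travel":[1.2,0.06,0],"yaw":0,"hand":0},{"travel":[1.5,0.13,0],"yaw":0,"hand":0},{"travel":[1.8,0.22,0],"yaw":0,"hand":0},{"travel":[2.1,0.35,0],"yaw":0,"hand":0},{"travel":[2.4,0.5,0],"yaw":0,"hand":0}]' | grep force
python3 m.py
```

```text
wrist_force: [-0.7, 0.6, 0.7]
grip_force: 0.3
t 15.95 fx,fy,z 41.7 92.3 62.1 Fxy 2.6 -0.8 Fz 1.4
pip [549. -15.  79.] ang 0.17 rad 18.9 0.8
pointer [556. -21.  82.] ang -0.09 rad 25.9 0.73
stud [597.  68.  75.] ang 0.99 rad 107.3 0.93
```

```bash
python3 -m handwheel '[{"travel":[0.25,0.17,0],"yaw":0,"hand":0},{"travel":[0.5,0.35,0],"yaw":0,"hand":0},{"travel":[0.75,0.57,0],"yaw":0,"hand":0},{"travel":[0.98,0.8,0],"yaw":0,"hand":0},{"travel":[1.18,1.05,0],"yaw":0,"hand":0},{"travel":[1.35,1.3,0],"yaw":0,"hand":0},{"travel":[1.35,1.3,0],"yaw":0,"hand":0}]' | grep force
python3 m.py
```

```text
wrist_force: [-0.8, -1.1, -0.6]
grip_force: 0.3
t 16.85 fx,fy,z 80.2 53.8 61.9 Fxy -0.1 0.7 Fz -0.5
stud [630.  21.  76.] ang 0.45 rad 105.7 0.88
```

```bash
python3 -m handwheel '[{"travel":[-0.4,0,0],"yaw":0,"hand":0},{"travel":[-0.8,0,0],"yaw":0,"hand":0},{"travel":[-1.0,0,-0.8],"yaw":0,"hand":0},{"travel":[-1.0,0,-2],"yaw":0,"hand":0},{"travel":[-1.8,0,-3],"yaw":0,"hand":0},{"travel":[-3,0,-3.5],"yaw":0,"hand":0},{"travel":[-3.5,0,-4],"yaw":0,"hand":0},{"travel":[-3.5,0,-4],"yaw":0,"hand":0}]'
python3 m.py w7; python3 - <<'E'
from h import *
for c in ["wrist","scene"]:
    if c=="scene": ctrl.camera(c)
    print(c,[(np.round(x["position"],0).tolist(),round(x["conf"],2)) for x in ctrl.landmark_of("block",c)[:1]+ctrl.landmark_of("die",c)[:1]])
E
```

```text
t: 17.8
position: [509.9, 41.2, 184.2]
tool_rot: [0.001, 0.999, -0.045, 0.002]
wrist_force: [0.8, -0.0, -0.4]
grip_width: 0.005
grip_force: 0.0
t 17.85 fx,fy,z -24.9 55.4 183.3 Fxy 0.1 0.2 Fz -1.0
pip [549. -14.  79.] ang 0.18 rad 18.7 0.78
pointer [555. -24.  80.] ang -0.21 rad 26.0 0.69
stud [634.  20.  77.] ang 0.43 rad 109.6 0.71
wrist [([542.0, 54.0, 9.0], 0.84), ([488.0, 103.0, 12.0], 0.59)]
scene [([542.0, 53.0, 11.0], 0.9), ([487.0, 101.0, 8.0], 0.59)]
```

View pics/w7.png

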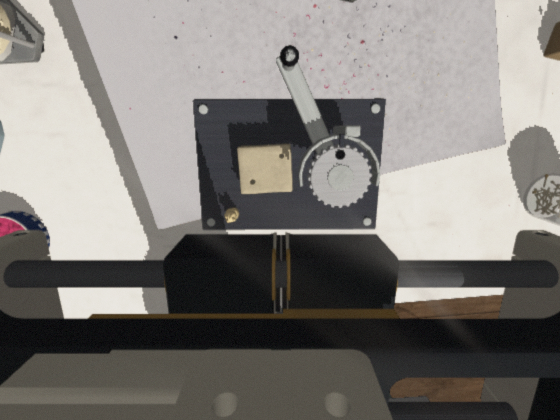

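The pip (340,154) is still at the pointer (341,142). The strap has swung about 65°, with its stud at (289,55), and is clear of the block (265,170), which stands in place. The arm is clear of everything.

```bash
python3 -c "
from bench import ctrl
print(ctrl.hand_in())"
```

```text
the job is handed in; nothing more can be done
None
```

The job is handed in: in the last wrist picture the pip stands at the pointer on its second arrival, the strap is swung about 65°, clear of the block, and the block and die stand where they were; the hand-in gave no verdict.

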